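Re-divide the instrument tray and stow the drying case

ROBOT

A 6-joint arm with a two-finger parallel gripper is mounted at the origin on the work surface. World frame = base frame: x ahead of the robot, y to its left, z up, the work surface at z = 0. Lengths are in m, angles in rad, forces in N, time in s.
With the tool pointing down it reaches from about 0.35 to 0.975 m from the base axis. Payload 4.9 kg.
Tool frame: the origin (TCP) lies at the very end of the fingers, on their centre line; the grasp point (between the pads) lies manip.grip_point_offset behind it (manip.grip_point_offset is the distance from the TCP to the grasp point, in m); z points along the fingers, y is the line along which they close (so a half turn about z gives the same grasp; the last joint's range is limited). The gripper opens to 85 mm and grips with 20 to 120 N. Pads are 22 mm wide; open, the fingers measure 114 mm over their backs; the gripper's body (76 mm by 85 mm) begins 54 mm behind the grasp point. The pads swing forward as they close: fully open they stand 13 mm farther back than shut.
Start: joints at [1.095, 0.053, 1.613, -0, 1.476, -0.119], TCP at [0.218, 0.586, 0.231] pointing down, gripper open.
Joint ranges: [-3.01, 3.01], [-1.01, 2.22], [0.06, 2.58], [-1.02, 4.17], [0.09, 2.62], [-3.14, 3.14]. Speed limits (rad/s): [2.57, 2.57, 3.14, 3.14, 3.14, 3.14].

INTERFACE

Orientations are given as a unit quaternion [w, x, y, z].
In Python, from plant import manip gives the robot as it stands.
- The arm moves only by the shell command python3 -m crank 'ROWS' [OPENING]. ROWS is JSON, a list of rows, each an object of numbers: "x", "y", "z": the shift along the tool's x, y, z in cm; "turn": the turn about the tool's z in rad. In form: [{"x": .., "y": .., "z": .., "turn": ..}, ...]. A call has 1 to 5 rows; each row shifts and turns the commanded pose from where the row before left it, along the tool's axes as they then stand; what a row does not reach is not made up. A row lasts 1/10 s, in which the tool goes at most 50 mm and 8.59 degrees, less where a joint would pass 70% of its speed; a pose out of reach is approached as far as the arm can. A call with a gripper value outside its range is refused whole. OPENING is the opening in per cent of the stroke, from 0 (shut) to 100 (fully open), set as the call begins (- or left out, the last holds). The fingers move at their own pace and stop on an object; the grip force is fixed at half the most. Time passes only in rows, so rows that do not move let the fingers close. It gives the time, the measured TCP pose, the force, the opening and the grip force at its end, in the units of the state.
- manip.state(): the state, without advancing time (a new reading comes with each control period).
- manip.grab_frame(name): name is "scene" or "top"; returns (picture, depth): 420x560x3 uint8, red, green, blue; 420x560 float32, m along the optical axis (not along the pixel's ray), 0 where there is no reading.
- manip.camera_model(name): a dict with "mtx" (3x3 intrinsics, pixels), "world_to_cam" (4x4, takes a point from world to camera coordinates). Camera axes: x right, y down, z forward; pixel columns grow to the right and rows downward; lengths in m; the calibration is good to about 2 mm. A picture is of the moment at which its call begins. camera_model takes no time and is no camera call.
- manip.job_done(): hands the job in; it is judged then, once.
The state is a dict: "time": time; "joint_pos": joint angles; "joint_vel": joint speeds; "joint_efforts": joint torques, N m; "tool_pos": TCP position; "tool_rot": TCP orientation; "contact_force": force on the tool from outside, world axes, zero at the start; "ft_torque": the same for the moment, N m; "gripper_width": opening from 0.0 (shut) to 1.0 (fully open); "grasp_force": force on a finger pad.
Only numpy, scipy, OpenCV 4.12 (cv2) and the standard library are available. Lean on these libraries where they do the work, as an engineer would, in place of code of your own. Each camera call takes 0.05 s, during which the arm holds its last target. There are 200 camera calls.

TASK

First take the full yellow sharps box out of the instrument tray and drop it into the red tub. Then slide the green divider gently against the blue slide box, pushing the box back until it is squeezed against the sprung end pad and stays held there. Last, take the long metal case from the sloping stand under the lamp and lay it gently, flat and lid side up, in the long bay thus opened, without disturbing the tube rack or the cup.

Things in the scene. Friction and masses are not known exactly. Their poses are not given: they have to be found in the camera images.
- tray: White open tray fixed to the table, outside 114 (x) x 326 (y) x 42 mm high, walls 5 mm, floor 4 mm thick. Origin: centre of its underside; y runs along its length. The short bay (blue slide box) is at its -y end, the long bay (yellow box at first) at its +y end; the divider stands between.
- short_end (a point): Middle of the inner face of the tray's -y end wall, at the floor. Here sits a grey end stop with a sprung black rubber pad, 70 mm wide, its top 27 mm above the tray floor. The pad's face stands 26 to 42 mm in from this wall, differently each time and not reported: find it by touch or sight. The pad yields about 1 mm per N, 8 mm at most.
- divider (a joint): Position (m) of the green divider: its mid-plane lies at y = -value in the tray's frame, so the value grows towards the short bay's end. Stops at -0.03 and 0.075. It needs about 4 N to slide (a little more when fast) and stays where it is left, holding up to 4 N of the pad's spring. It starts near 0, where the long bay is too short for the case.
- divider_tab (a point): Centre of the top of the divider's grip tab, 76 mm above the table. The tab is 50 mm across the tray, 10 mm thick along the tray and reaches 38 mm down from here. Below it the divider plate is 6 mm thick and as wide as the tray inside.
- slide_box: Blue slide box, 80 (x) x 30 (y) x 24 mm, 100 g, lying loose on the tray floor in the short bay, its x about along the tray. Origin: centre of its underside.
- sharps_box: Yellow sharps box with red label, 90 (x) x 30 (y) x 22 mm, about 80 g, lying on the tray floor in the long bay, its x about along the tray. Origin: centre of its underside.
- sharps_tub: Red open square tub, 120 x 120 x 90 mm high outside, walls 5 mm, fixed. Origin: centre of its underside. (A white tub of the same size with a blue rim stands nearer to or farther from the robot beside it; it is not the place for the box.)
- long_case: Aluminium case, green label on its lid (+z), 165 (x) x 28 (y) x 22 mm, about 160 g. Origin: centre of its underside. It lies at 35 degrees on the sloping stand, -x end low (towards the robot) against a 14 mm ledge. Along the 50 mm nearest that end, side cheeks 20 mm high stand 2 mm off its sides: grip it across y at mid-length, the fingers square to the slope.
- stand: White sloping stand, fixed. Origin: centre of its base (190 x 90 mm), x pointing uphill. The slope's surface starts at x = -0.070, z = 0.035 in its frame and rises at 35 degrees towards +x; its plate is 46 mm wide.
- lamp_bar (a point): Middle of the front lower edge of the lamp bar, which lies crosswise over the upper half of the case, fixed to the stand: 65 mm deep (stand's +x from here), 170 mm wide, 21 mm thick, post at its -y end. It bars the way straight down to the case; lift the case no more than about 60 mm off the slope before drawing it back towards the robot.
- tube_rack: Green tube rack, 85 x 200 x 40 mm, beyond the tray; leave alone. Origin: centre of its underside.
- cup: Small white cup, 68 mm across, 60 mm high, beyond the tray; leave alone. Origin: centre of its underside.
Not all that is in view belongs to the job. There is more than one size of the long_case; the one meant has the size given above.

How it is judged:
On the way, in this order (a step that is already met when the one before it is completed fails the run):
1. the yellow sharps box lies in the red tub (x of sharps_box in the frame of sharps_tub between -0.055 and 0.055 m and y of sharps_box in the frame of sharps_tub between -0.055 and 0.055 m and height (world z) of sharps_box below 0.08 m), for 0.2 s.
2. the divider presses the blue slide box against the end pad (contact force between divider and slide_box above 1 N and height (world z) of slide_box below 0.01 m and angle between the x axis of slide_box and the y axis of tray, either way round below 0.1 rad and value of joint divider above 0.02 m), for 0.2 s.
3. the long case lies flat in the long bay (height (world z) of long_case below 0.01 m and angle between long_case's own z axis and vertical below 0.12 rad and angle between the x axis of long_case and the y axis of tray, either way round below 0.3 rad and x of long_case in the frame of tray between -0.045 and 0.045 m and y of long_case in the frame of tray between 0.02 and 0.085 m), for 0.2 s.
At the end, for the whole second after the job is handed in: Yellow box at rest in the red tub; blue box flat and square (0.10 rad) in the short bay, squeezed with over 1 N by the divider (joint above 0.02); long case at rest flat on the floor of the long bay, lid up (0.12 rad), along the tray (0.3 rad) (all of step 1 and all of step 2 and all of step 3 and linear speed of each of sharps_box, slide_box, long_case below 0.02 m/s); the robot touches nothing.
It fails at once if the slide box is crushed by the divider (over 40 N) (contact force between divider and slide_box above 40 N).
It fails at once if the long case is dropped into the tray (over 0.7 m/s just above its floor) (horizontal distance between long_case and tray below 0.15 m and height (world z) of long_case below 0.06 m and linear speed of long_case above 0.7 m/s).
It fails at once if tube rack or cup moved by more than 30 mm (distance of any of tube_rack, cup from where it was at the start of the episode above 0.03 m).
It also fails if it takes over 72 s, if anything falls off the work surface, if the arm or the gripper's body presses on something with over 40 N, if the wrist force passes 120 N, or if a joint passes its speed limit or range.

## Working session

There is one attempt and no reset: what is moved stays moved. The work goes in short steps, Python scripts to look and compute and a shell command to move; the robot and the scene stay as the last step left them, time stands still between calls to the robot, and variables do not carry over. Pictures are saved under pics/ and viewed, at most 10 in all, crops included, and the job is handed in when it is done.

```bash
mkdir -p pics; ls
cat > h.py <<'E'
import numpy as np,cv2
from plant import manip
def grab(n):
    p,d=manip.grab_frame(n); m=manip.camera_model(n); return p,d,np.array(m["mtx"]),np.array(m["world_to_cam"])
def cloud(d,K,T):
    v,u=np.mgrid[0:d.shape[0],0:d.shape[1]]
    P=np.stack([(u-K[0,2])/K[0,0]*d,(v-K[1,2])/K[1,1]*d,d],-1)
    return (P-T[:3,3])@T[:3,:3]
E
python3 - <<'E'
from h import *
for n in("scene","top"):
    p,d,K,T=grab(n); cv2.imwrite(f"pics/{n}0.png",cv2.resize(p[...,::-1],(784,588))); np.savez(f"{n}0.npz",p=p,d=d,K=K,T=T)
    print(n,K.tolist(),(-T[:3,:3].T@T[:3,3]).round(3),T[2,:3].round(3))
print(manip.state(),manip.grip_point_offset)
E
```

```text
pics
scene [[424.9340425066901, 0.0, 275.716151751448], [0.0, 424.9340425066901, 214.0153506315256], [0.0, 0.0, 1.0]] [1.446 0.265 0.795] [-0.804 -0.225 -0.55 ]
top [[448.8803795653303, 0.0, 275.6880634459107], [0.0, 448.8803795653303, 203.86722123552454], [0.0, 0.0, 1.0]] [0.471 0.009 1.173] [ 0.057 -0.016 -0.998]
{'time': 0.1, 'joint_pos': array([ 1.09499358e+00,  5.32786204e-02,  1.61416370e+00, -2.73794772e-05,
        1.47600403e+00, -1.19024700e-01]), 'joint_vel': array([ 0.00079706, -0.00161909, -0.0034835 ,  0.00080422, -0.00059356,
       -0.00083304]), 'joint_efforts': array([ 4.98746540e-04, -3.94898951e+01, -3.71365285e+01, -1.28143993e-04,
        3.86243555e-03,  7.04469443e-06]), 'tool_pos': array([0.2180447 , 0.58512511, 0.23018935]), 'tool_rot': array([-2.58582902e-04,  1.77443029e-01,  9.84130638e-01, -8.90151635e-04]), 'contact_force': array([-0.08321874,  0.38028876, -0.6787693 ]), 'ft_torque': array([-0.0118103 ,  0.0099622 , -0.03456569]), 'grasp_force': 0.0, 'gripper_width': 1.0020586715785378} 0.0187
```

View pics/scene0.png

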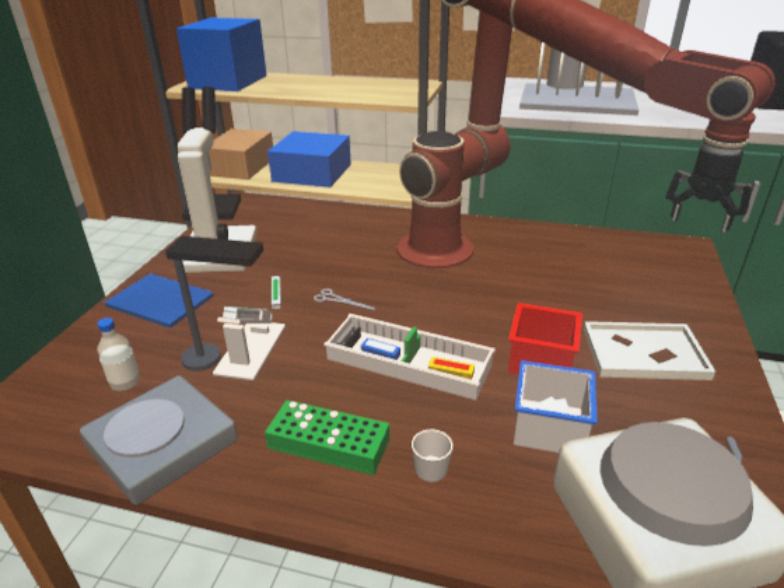

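View pics/top0.png

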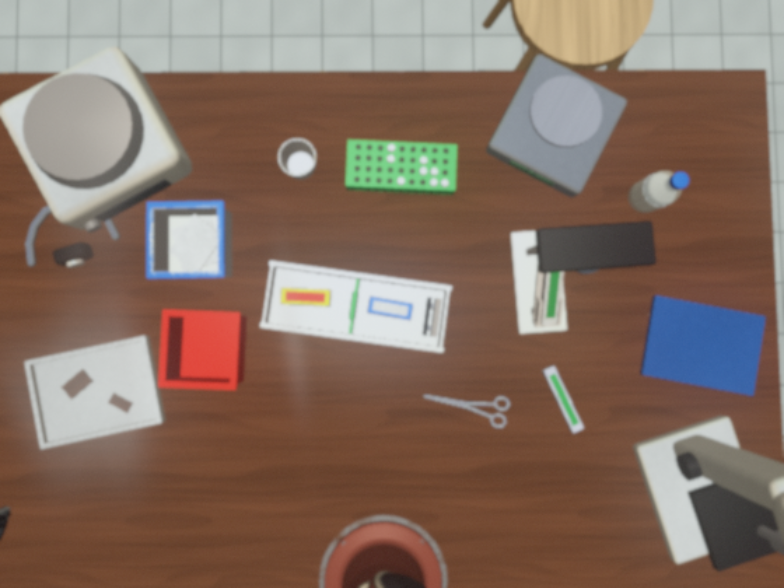

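The scene view (784x588 pixels) shows the tray (410,350), the red tub (545,335) and the white tub with a blue rim (555,400). In the top view:
- Yellow box (305,297), green divider (355,305), blue box (390,308), end stop (432,315), red tub (200,350).
- Case on the stand under the lamp (553,295).
- Possible mix-ups: for the case, the loose green-labelled one on the table at (563,398), which is not on the stand. For the tub, the white one at (186,240). For the yellow box, nothing else; for the blue slide box, the blue mat at (703,345).

Next I measure with colour and depth.

Run:
```python
from h import *
z=np.load("top0.npz"); p,d,K,T=[z[k] for k in "pdKT"]; C=cloud(d,K,T)
hsv=cv2.cvtColor(p,cv2.COLOR_RGB2HSV); s=560/784
def rep(name,m,roi):
    u0,v0,u1,v1=[int(a*s) for a in roi]; M=np.zeros(m.shape,bool); M[v0:v1,u0:u1]=m[v0:v1,u0:u1]; M&=d>0
    Q=C[M]; zz=Q[:,2]; r=cv2.minAreaRect((Q[:,:2]*1000).astype(np.float32))
    print(name,len(Q),"mean",Q.mean(0).round(4),"z pct",np.percentile(zz,[5,50,95]).round(4),"rect",np.round(r[0],1),np.round(r[1],1),round(r[2],1))
H,S,V=hsv[...,0],hsv[...,1],hsv[...,2]
tr=(240,240,470,370)
rep("yellow",(H>18)&(H<35)&(S>100),tr)
rep("yel+red",((H<35)|(H>170))&(S>130)&(V>150)&(C[...,2]>.015),(270,280,340,315))
rep("green",(H>40)&(H<85)&(S>80),tr)
rep("blue",(H>100)&(H<125)&(S>80),tr)
rep("stoptop",(C[...,2]>.024)&(C[...,2]<.036)&(V<120),(415,290,450,345))
rep("trayrim",(C[...,2]>.036)&(C[...,2]<.048),tr)
rep("redtub",((H<8)|(H>172))&(S>150)&(C[...,2]>.07),(140,290,260,410))
rep("case green",(H>40)&(H<85)&(S>80),(500,220,600,345))
rep("decoy",(H>40)&(H<85)&(S>80),(530,360,600,440))
rep("stand",(V>160)&(S<60),(500,220,575,345))
rep("lamp",(V<70)&(C[...,2]>.12),(500,210,670,290))
rep("rack",(H>40)&(H<85)&(S>80),(330,120,470,210))
im=p[150:270,170:430]; cv2.imwrite("pics/crop1.png",cv2.resize(im[...,::-1],None,fx=3,fy=3,interpolation=cv2.INTER_CUBIC))
```

```text
yellow 134 mean [0.5171 0.1358 0.0276] z pct [0.0247 0.0275 0.0309] rect [517.9 137.6] [83.6 24.4] 86.8
yel+red 202 mean [0.5174 0.1304 0.0279] z pct [0.0249 0.0277 0.0313] rect [517.6 138.2] [79.5 20.3] 87.6
green 41 mean [0.5007 0.0483 0.0764] z pct [0.073  0.0763 0.08  ] rect [501.   48.3] [ 5.1 46.9] 82.1
blue 63 mean [ 0.4947 -0.0166  0.0294] z pct [0.0261 0.0297 0.0322] rect [495.9 -16.4] [75.9 25.5] 79.3
stoptop 9 mean [ 0.4844 -0.0845  0.0318] z pct [0.03   0.0317 0.0343] rect [482.9 -84.3] [ 1.1 48.5] 82.1
trayrim 1248 mean [0.4981 0.0511 0.0417] z pct [0.0374 0.0419 0.0455] rect [480.8  63. ] [374.8 190.4] 87.1
redtub 1122 mean [0.4266 0.3164 0.0891] z pct [0.0789 0.09   0.0939] rect [428.1 312.3] [134.5 132.4] 87.5
case green 154 mean [ 0.5163 -0.2968  0.0915] z pct [0.067  0.0917 0.1143] rect [ 515.4 -296.9] [73.4 13.2] 2.3
decoy 132 mean [ 0.3252 -0.3333  0.0171] z pct [0.013  0.0172 0.0212] rect [ 325.3 -333.3] [96.5  9.9] 23.5
stand 1727 mean [ 0.5279 -0.2808  0.0294] z pct [0.0055 0.0111 0.0919] rect [ 543.1 -291.3] [201.8 107.2] 11.7
lamp 1209 mean [ 0.5759 -0.3509  0.2708] z pct [0.2679 0.2709 0.2736] rect [ 575.9 -311.5] [ 61.2 167.9] 3.6
rack 2397 mean [ 0.7549 -0.0364  0.0369] z pct [0.0048 0.04   0.044 ] rect [762.9 -41.4] [211.3 100.3] 87.0
```

View pics/crop1.png

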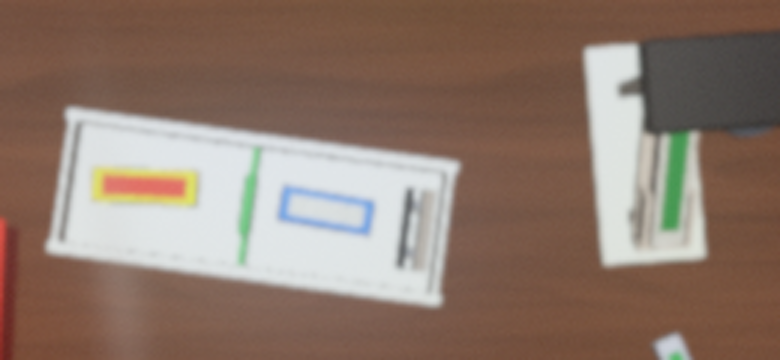

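The crop shows three things. The yellow box (145,187) is slightly askew to the tray, and the divider tab is at (250,205). The blue box is at (326,211) and the pad face at (403,228). The case with the green label lies on the stand (675,185), with the lamp edge at row 128 above it. It's the only case on the stand; the loose one on the table is the decoy. Now precise geometry.

```bash
cat >> h.py <<'E'
def ray(u,v,z,K,T):
    R=T[:3,:3]; c=-R.T@T[:3,3]; w=R.T@np.array([(u-K[0,2])/K[0,0],(v-K[1,2])/K[1,1],1]); return c+w*(z-c[2])/w[2]
def rect(mask,z,K,T):
    cs,_=cv2.findContours(mask.astype(np.uint8),0,1); c=max(cs,key=cv2.contourArea).reshape(-1,2)
    P=np.array([ray(u,v,z,K,T)[:2]*1000 for u,v in c],np.float32); r=cv2.minAreaRect(P)
    B=cv2.boxPoints(r); e=B[1]-B[0] if np.linalg.norm(B[1]-B[0])>np.linalg.norm(B[2]-B[1]) else B[2]-B[1]
    return np.round(r[0],1),np.round(sorted(r[1]),1),round(float(np.degrees(np.arctan2(e[1],e[0]))%180),1)
def up(p): 
    return cv2.resize(p,None,fx=4,fy=4,interpolation=cv2.INTER_CUBIC)
def Kup(K):
    k=K.copy(); k[:2]*=4; k[:2,2]+=1.5; return k
def roi(m,r):
    s=560/784*4; a,b,c,d=[int(x*s) for x in r]; o=np.zeros_like(m); o[b:d,a:c]=m[b:d,a:c]; return o
E
python3 - <<'E'
from h import *
z=np.load("top0.npz"); p,d,K,T=[z[k] for k in "pdKT"]; C=cloud(d,K,T)
h=cv2.cvtColor(up(p),cv2.COLOR_RGB2HSV); H,S,V=[h[...,i].astype(int) for i in range(3)]; k=Kup(K)
print("tray",rect(roi(cv2.morphologyEx(((S<60)&(V>150)).astype(np.uint8),3,np.ones((9,9)))>0,(240,240,470,370)),.042,k,T))
print("yellow",rect(roi(((H<38)|(H>170))&(S>70)&(V>150),(275,275,338,318)),.026,k,T))
print("blue",rect(roi(cv2.morphologyEx(((H>98)&(H<125)&(S>60)).astype(np.uint8),3,np.ones((25,25)))>0,(360,285,420,330)),.028,k,T))
print("tab",rect(roi((H>40)&(H<85)&(S>90),(343,290,365,325)),.076,k,T))
print("base",rect(roi((S<60)&(V>150),(505,220,538,340)),.01,k,T))
print("lamp",rect(roi((V<75)&(S<120),(535,210,670,285)),.27,k,T))
print("redtub",rect(roi(((H<8)|(H>172))&(S>150),(140,290,260,410)),.09,k,T))
c0=lambda a,b:(a/3+170-.33,b/3+150-.33)
for n,(a,b),zz in [("base LL",(603,266),.01),("base LR",(707,258),.01),("base UL",(585,47),.01),("pad face",(403,228),.031),("pad a",(413,187),.031),("pad b",(398,268),.031)]:
    print(n,ray(*c0(a,b),zz,K,T).round(4))
# depth slices of lamp & stand along x
for n in("top","scene"):
    z=np.load(n+"0.npz"); C=cloud(z["d"],z["K"],z["T"]); m=(z["d"]>0)&(C[...,1]<-.2)&(C[...,1]>-.42)&(C[...,0]>.4)&(C[...,0]<.68)
    Q=C[m]; L=Q[(Q[:,2]>.235)&(Q[:,2]<.29)]; print(n,"lamp",np.percentile(L,[1,50,99],0).round(3).tolist())
    for x in np.arange(.43,.66,.015):
        q=Q[(abs(Q[:,0]-x)<.004)&(Q[:,2]<.24)&(abs(Q[:,1]+.297)<.012)]
        print(round(x,3),len(q),np.percentile(q[:,2],[5,50,95]).round(3) if len(q) else "",end="; ")
    print()
E
```

```text
tray (array([499. ,  45.2]), array([127.6, 336.6]), 81.6)
yellow (array([518.1, 137.7]), array([28. , 87.7]), 86.7)
blue (array([495.8, -16.5]), array([28.9, 78.7]), 79.5)
tab (array([500.4,  48.4]), array([ 4.2, 46.2]), 171.7)
base (array([ 542.2, -271.3]), array([ 48.5, 194.3]), 3.0)
lamp (array([ 576.8, -329.4]), array([ 63.9, 132.5]), 94.3)
redtub (array([426.6, 306.9]), array([139.2, 146.8]), 87.7)
base LL [ 0.4454 -0.2559  0.01  ]
base LR [ 0.4512 -0.3464  0.01  ]
base UL [ 0.636  -0.2445  0.01  ]
pad face [ 0.4799 -0.0816  0.031 ]
pad a [ 0.5146 -0.0907  0.031 ]
pad b [ 0.4461 -0.0769  0.031 ]
top lamp [[0.543, -0.394, 0.259], [0.577, -0.309, 0.271], [0.611, -0.228, 0.275]]
0.43 26 [-0.003 -0.001  0.004]; 0.445 29 [-0.003  0.     0.003]; 0.46 29 [0.009 0.014 0.054]; 0.475 38 [0.056 0.062 0.068]; 0.49 39 [0.069 0.073 0.077]; 0.505 28 [0.08  0.084 0.087]; 0.52 30 [0.089 0.094 0.098]; 0.535 40 [0.1   0.105 0.107]; 0.55 33 [0.01  0.114 0.117]; 0.565 6 [0.008 0.01  0.011]; 0.58 12 [0.006 0.01  0.013]; 0.595 3 [0.009 0.01  0.018]; 0.61 1 [0.009 0.009 0.009]; 0.625 5 [0.005 0.007 0.014]; 0.64 9 [-0.002  0.002  0.009]; 0.655 26 [-0.002  0.001  0.003]; 
scene lamp [[0.547, -0.393, 0.241], [0.595, -0.306, 0.268], [0.616, -0.227, 0.271]]
0.43 5 [-0.004 -0.002  0.   ]; 0.445 0 ; 0.46 6 [0.006 0.007 0.008]; 0.475 0 ; 0.49 17 [0.009 0.023 0.026]; 0.505 15 [0.004 0.009 0.039]; 0.52 14 [-0.755  0.007  0.039]; 0.535 24 [-0.758  0.007  0.012]; 0.55 23 [-0.756  0.007  0.011]; 0.565 13 [-0.757 -0.752  0.055]; 0.58 11 [-0.757 -0.753 -0.307]; 0.595 31 [-0.757  0.102  0.145]; 0.61 136 [-0.75   0.071  0.132]; 0.625 22 [-0.755  0.007  0.01 ]; 0.64 40 [-0.75   0.002  0.01 ]; 0.655 18 [-0.003 -0.001  0.001];
```

```bash
cat >> h.py <<'E'
from scipy.spatial.transform import Rotation as Ro
def plan(t,yaw=None):
    s=manip.state(); R=Ro.from_quat(np.roll(s["tool_rot"],-1)).as_matrix()
    tilt=np.degrees(np.arccos(-R[2,2])); ang=np.degrees(np.arctan2(R[1,1],R[0,1])); tn=0
    if yaw is not None:
        tn=(ang-yaw+90)%180-90; R=R@Ro.from_rotvec([0,0,np.radians(tn)]).as_matrix()
    dd=np.array(t)-s["tool_pos"]
    print("t",round(s["time"],2),"pos",s["tool_pos"].round(4),"tilt",round(tilt,1),"z",R[:,2].round(3),"yaw_y",round(ang,1),"turn",round(np.radians(tn),3),"shift cm after turn",(R.T@dd*100).round(2),"j",s["joint_pos"].round(2),"F",s["contact_force"].round(1),"g",round(s["gripper_width"],3),round(s["grasp_force"],1))
E
python3 -m crank '[{"turn":0.15},{"turn":0.15},{"turn":0.15},{"turn":0.15},{"turn":0.15}]' 55
python3 -m crank '[{"turn":0.15},{"turn":0.15},{"turn":0.15},{"turn":0.07}]'
python3 -c "
from h import *
plan((.518,.1377,.1),-3.3)"
```

```text
t 0.1 pos [0.218  0.5851 0.2302] tilt 0.1 z [-0.001 -0.002 -1.   ] yaw_y 69.6 turn 1.272 shift cm after turn [-42.92  32.53  13.07] j [ 1.09  0.05  1.61 -0.    1.48 -0.12] F [-0.1  0.4 -0.7] g 1.002 0.0schema error: expected keys x, y, z, turn
schema error: expected keys x, y, z, turn
```

```bash
python3 -m crank '[{"x":0,"y":0,"z":0,"turn":0.15},{"x":0,"y":0,"z":0,"turn":0.15},{"x":0,"y":0,"z":0,"turn":0.15},{"x":0,"y":0,"z":0,"turn":0.15},{"x":0,"y":0,"z":0,"turn":0.15}]' 55
python3 -m crank '[{"x":0,"y":0,"z":0,"turn":0.15},{"x":0,"y":0,"z":0,"turn":0.15},{"x":0,"y":0,"z":0,"turn":0.15},{"x":0,"y":0,"z":0,"turn":0.07}]'
python3 -m crank '[{"x":-4,"y":3,"z":0,"turn":0},{"x":-4,"y":3,"z":0,"turn":0},{"x":-4,"y":3,"z":0,"turn":0},{"x":-4,"y":3,"z":0,"turn":0},{"x":-4,"y":3,"z":0,"turn":0}]'
python3 -m crank '[{"x":-4,"y":3,"z":1,"turn":0},{"x":-4,"y":3,"z":1,"turn":0},{"x":-4,"y":3,"z":1,"turn":0},{"x":-4,"y":3,"z":1,"turn":0},{"x":-4,"y":3,"z":1,"turn":0}]'
python3 -c "
from h import *
plan((.518,.1377,.1),-3.3)"
```

```text
time: 0.6
tool_pos: [0.2181, 0.5853, 0.2305]
tool_rot: [0.0, 0.528, 0.849, -0.001]
contact_force: [-0.0, 0.3, 0.4]
gripper_width: 0.547
grasp_force: 0.0
time: 1.0
tool_pos: [0.2181, 0.5853, 0.2305]
tool_rot: [0.0, 0.728, 0.686, -0.001]
contact_force: [-0.1, -0.5, 0.5]
gripper_width: 0.55
grasp_force: 0.0
time: 1.5
tool_pos: [0.3573, 0.3757, 0.2308]
tool_rot: [0.0, 0.726, 0.687, -0.0]
contact_force: [1.4, 0.3, -0.0]
gripper_width: 0.552
grasp_force: 0.0
time: 2.0
tool_pos: [0.4932, 0.1716, 0.1816]
tool_rot: [-0.0, 0.727, 0.687, -0.0]
contact_force: [0.1, 0.8, 0.3]
gripper_width: 0.549
grasp_force: 0.0
t 2.0 pos [0.4932 0.1716 0.1816] tilt 0.0 z [-0.  0. -1.] yaw_y -3.2 turn 0.001 shift cm after turn [-3.24  2.67  8.16] j [ 0.19 -0.16  1.9   0.    1.4   0.25] F [0.1 0.8 0.3] g 0.549 0.0
```

```bash
python3 -m crank '[{"x":-1.4,"y":1,"z":3,"turn":0},{"x":-1.3,"y":1,"z":3,"turn":0},{"x":0,"y":0,"z":2.2,"turn":0},{"x":0,"y":0,"z":0,"turn":0},{"x":0,"y":0,"z":0,"turn":0}]'
python3 -c "
from h import *
plan((.518,.1377,.008),-3.3)"
```

```text
time: 2.5
tool_pos: [0.5108, 0.1455, 0.1001]
tool_rot: [-0.0, 0.727, 0.687, -0.0]
contact_force: [0.5, 0.1, 0.7]
gripper_width: 0.547
grasp_force: 0.0
t 2.5 pos [0.5108 0.1455 0.1001] tilt 0.1 z [-0.001 -0.    -1.   ] yaw_y -3.2 turn 0.002 shift cm after turn [-0.73  0.77  9.21] j [ 0.14 -0.05  1.94  0.    1.25  0.19] F [0.5 0.1 0.7] g 0.547 0.0
```

```bash
python3 -m crank '[{"x":-0.7,"y":0.8,"z":3,"turn":0},{"x":0,"y":0,"z":3,"turn":0},{"x":0,"y":0,"z":2,"turn":0},{"x":0,"y":0,"z":1.2,"turn":0},{"x":0,"y":0,"z":0,"turn":0}]'
python3 -m crank '[{"x":0,"y":0,"z":0,"turn":0},{"x":0,"y":0,"z":0,"turn":0},{"x":0,"y":0,"z":0,"turn":0},{"x":0,"y":0,"z":0,"turn":0}]' 0
python3 -m crank '[{"x":0,"y":0,"z":-3,"turn":0},{"x":0,"y":0,"z":-5,"turn":0},{"x":0,"y":0,"z":-5,"turn":0},{"x":0,"y":0,"z":-4,"turn":0},{"x":0,"y":0,"z":0,"turn":0}]'
python3 -c "
from h import *
plan((.427,.312,.16))"
```

```text
time: 3.0
tool_pos: [0.5184, 0.1383, 0.008]
tool_rot: [-0.0, 0.726, 0.687, -0.0]
contact_force: [-0.6, -0.8, 0.1]
gripper_width: 0.55
grasp_force: 0.0
time: 3.4
tool_pos: [0.5205, 0.1383, 0.0104]
tool_rot: [0.001, 0.727, 0.687, 0.002]
contact_force: [-0.6, 1.3, 7.0]
gripper_width: 0.338
grasp_force: 62.7
time: 3.9
tool_pos: [0.523, 0.1385, 0.1866]
tool_rot: [0.004, 0.727, 0.687, 0.006]
contact_force: [0.0, 0.9, -0.3]
gripper_width: 0.334
grasp_force: 61.9
t 3.9 pos [0.523  0.1385 0.1866] tilt 0.8 z [ 0.014  0.002 -1.   ] yaw_y -3.2 turn 0.0 shift cm after turn [ 16.78 -10.59   2.55] j [ 0.12 -0.13  1.86 -0.    1.39  0.18] F [ 0.   0.9 -0.3] g 0.334 61.9
```

```bash
python3 -m crank '[{"x":4.2,"y":-2.6,"z":0,"turn":0},{"x":4.2,"y":-2.6,"z":0,"turn":0},{"x":4.2,"y":-2.6,"z":0,"turn":0},{"x":4.2,"y":-2.6,"z":0,"turn":0},{"x":0,"y":0,"z":2,"turn":0}]'
python3 -c "
from h import *
plan((.427,.312,.05))"
```

```text
time: 4.4
tool_pos: [0.4227, 0.3164, 0.1601]
tool_rot: [-0.0, 0.724, 0.689, 0.003]
contact_force: [1.0, -1.3, 0.2]
gripper_width: 0.339
grasp_force: 61.9
t 4.4 pos [0.4227 0.3164 0.1601] tilt 0.3 z [ 0.003  0.004 -1.   ] yaw_y -2.8 turn 0.0 shift cm after turn [-0.47  0.41 11.01] j [ 0.5  -0.13  1.91  0.    1.36  0.55] F [ 1.  -1.3  0.2] g 0.339 61.9
```

```bash
python3 -m crank '[{"x":-0.3,"y":0.4,"z":4,"turn":0},{"x":0,"y":0,"z":4,"turn":0},{"x":0,"y":0,"z":3,"turn":0},{"x":0,"y":0,"z":0,"turn":0},{"x":0,"y":0,"z":0,"turn":0}]'
python3 -m crank '[{"x":0,"y":0,"z":0,"turn":0},{"x":0,"y":0,"z":0,"turn":0},{"x":0,"y":0,"z":0,"turn":0}]' 55
python3 -m crank '[{"x":0,"y":0,"z":-4,"turn":0},{"x":0,"y":0,"z":-5,"turn":0},{"x":0,"y":0,"z":-5,"turn":0},{"x":0,"y":0,"z":-1,"turn":0},{"x":0,"y":0,"z":0,"turn":0}]'
python3 - <<'E'
from h import *
p,d,K,T=grab("top"); C=cloud(d,K,T); h=cv2.cvtColor(p,cv2.COLOR_RGB2HSV); m=(h[...,0]>18)&(h[...,0]<36)&(h[...,1]>100)&(C[...,1]>.2)&(C[...,2]<.09)
print(m.sum(),C[m].mean(0) if m.any() else 0); cv2.imwrite("pics/t1.png",p[150:330,60:400,::-1].repeat(2,0).repeat(2,1))
# divider geometry
plan((.5004,.0484,.12),81.7)
E
```

```text
time: 4.9
tool_pos: [0.4276, 0.308, 0.0477]
tool_rot: [-0.0, 0.727, 0.687, -0.001]
contact_force: [-0.5, -0.0, -1.0]
gripper_width: 0.338
grasp_force: 61.8
time: 5.2
tool_pos: [0.4295, 0.309, 0.0503]
tool_rot: [0.001, 0.727, 0.687, 0.002]
contact_force: [0.0, 0.3, -0.0]
gripper_width: 0.547
grasp_force: 0.0
time: 5.7
tool_pos: [0.4301, 0.3093, 0.2026]
tool_rot: [0.001, 0.727, 0.687, 0.004]
contact_force: [-0.4, 0.7, -0.5]
gripper_width: 0.554
grasp_force: 0.0
219 [0.43351436 0.31685582 0.02607541]
t 5.75 pos [0.4287 0.3086 0.1995] tilt 0.2 z [ 0.002  0.001 -1.   ] yaw_y -3.2 turn -1.482 shift cm after turn [-10.83 -24.72   7.94] j [ 0.48 -0.16  1.87 -0.    1.43  0.54] F [-0.1  0.6 -0.8] g 0.547 0.0
```

View pics/t1.png

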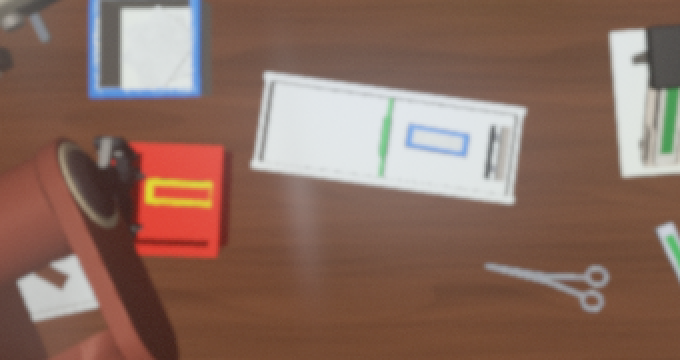

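The box lies in the red tub at (180,190) in this crop. Next is the divider.

```bash
python3 -m crank '[{"x":0,"y":0,"z":0,"turn":-0.15},{"x":0,"y":0,"z":0,"turn":-0.15},{"x":0,"y":0,"z":0,"turn":-0.15},{"x":0,"y":0,"z":0,"turn":-0.15},{"x":0,"y":0,"z":0,"turn":-0.15}]'
python3 -m crank '[{"x":0,"y":0,"z":0,"turn":-0.15},{"x":0,"y":0,"z":0,"turn":-0.15},{"x":0,"y":0,"z":0,"turn":-0.15},{"x":0,"y":0,"z":0,"turn":-0.15},{"x":0,"y":0,"z":0,"turn":-0.13}]'
python3 -m crank '[{"x":-1.8,"y":-4.2,"z":1,"turn":0},{"x":-1.8,"y":-4.2,"z":1,"turn":0},{"x":-1.8,"y":-4.2,"z":1,"turn":0},{"x":-1.8,"y":-4.2,"z":1,"turn":0},{"x":-1.8,"y":-4.2,"z":1,"turn":0}]'
python3 -m crank '[{"x":-1.8,"y":-3.7,"z":1,"turn":0},{"x":0,"y":0,"z":2,"turn":0},{"x":0,"y":0,"z":0,"turn":0},{"x":0,"y":0,"z":0,"turn":0}]'
python3 -c "
from h import *
plan((.5004,.0484,.05),81.7)"
```

```text
time: 6.25
tool_pos: [0.4267, 0.3075, 0.1949]
tool_rot: [-0.002, 0.422, 0.907, -0.002]
contact_force: [0.5, 0.1, -0.5]
gripper_width: 0.555
grasp_force: 0.0
time: 6.75
tool_pos: [0.4267, 0.3075, 0.1949]
tool_rot: [-0.002, 0.071, 0.998, -0.001]
contact_force: [1.1, 0.3, 0.0]
gripper_width: 0.553
grasp_force: 0.0
time: 7.25
tool_pos: [0.4848, 0.0857, 0.145]
tool_rot: [-0.002, 0.073, 0.997, -0.0]
contact_force: [0.6, 0.6, 0.1]
gripper_width: 0.55
grasp_force: 0.0
time: 7.65
tool_pos: [0.4971, 0.0485, 0.1161]
tool_rot: [-0.002, 0.073, 0.997, 0.0]
contact_force: [-0.7, 0.5, -0.1]
gripper_width: 0.55
grasp_force: 0.0
t 7.65 pos [0.4971 0.0485 0.1161] tilt 0.3 z [-0.005  0.    -1.   ] yaw_y 81.6 turn -0.002 shift cm after turn [-0.36  0.04  6.6 ] j [-0.05 -0.15  2.    0.    1.29 -1.48] F [-0.7  0.5 -0.1] g 0.55 0.0
```

```bash
python3 -m crank '[{"x":-0.3,"y":0,"z":3,"turn":0},{"x":0,"y":0,"z":3,"turn":0},{"x":0,"y":0,"z":0.5,"turn":0},{"x":0,"y":0,"z":0,"turn":0},{"x":0,"y":0,"z":0,"turn":0}]'
python3 -m crank '[{"x":0,"y":0,"z":0,"turn":0},{"x":0,"y":0,"z":0,"turn":0},{"x":0,"y":0,"z":0,"turn":0},{"x":0,"y":0,"z":0,"turn":0},{"x":0,"y":0,"z":0,"turn":0}]' 0
python3 -m crank '[{"x":0,"y":-0.5,"z":0,"turn":0},{"x":0,"y":-0.5,"z":0,"turn":0},{"x":0,"y":-0.5,"z":0,"turn":0},{"x":0,"y":-0.5,"z":0,"turn":0},{"x":0,"y":-0.5,"z":0,"turn":0}]'
python3 -m crank '[{"x":0,"y":-0.3,"z":0,"turn":0},{"x":0,"y":-0.3,"z":0,"turn":0},{"x":0,"y":-0.3,"z":0,"turn":0},{"x":0,"y":-0.3,"z":0,"turn":0},{"x":0,"y":-0.3,"z":0,"turn":0}]'
python3 -c "
from h import *
plan((.5004,.0484,.05),81.7)"
```

```text
time: 8.15
tool_pos: [0.5029, 0.0482, 0.0549]
tool_rot: [0.001, 0.073, 0.997, 0.0]
contact_force: [0.6, -0.7, 0.3]
gripper_width: 0.551
grasp_force: 0.0
time: 8.65
tool_pos: [0.5027, 0.0476, 0.0547]
tool_rot: [0.001, 0.073, 0.997, 0.0]
contact_force: [-0.6, 0.2, 6.3]
gripper_width: 0.098
grasp_force: 61.7
time: 9.15
tool_pos: [0.4992, 0.0239, 0.0547]
tool_rot: [0.001, 0.074, 0.997, 0.001]
contact_force: [-1.7, 4.3, 6.5]
gripper_width: 0.104
grasp_force: 61.7
time: 9.65
tool_pos: [0.497, 0.0092, 0.0547]
tool_rot: [0.001, 0.074, 0.997, 0.001]
contact_force: [-1.3, 5.4, 6.1]
gripper_width: 0.1
grasp_force: 61.7
t 9.65 pos [0.497  0.0092 0.0547] tilt 0.2 z [ 0.002  0.003 -1.   ] yaw_y 81.6 turn -0.002 shift cm after turn [0.23 3.93 0.48] j [-0.13 -0.07  2.05  0.    1.16 -1.56] F [-1.3  5.4  6.1] g 0.1 61.7
```

```bash
python3 -m crank '[{"x":0,"y":-0.2,"z":0,"turn":0},{"x":0,"y":-0.2,"z":0,"turn":0},{"x":0,"y":0,"z":0,"turn":0}]'|egrep 'pos|con'
python3 -m crank '[{"x":0,"y":-0.1,"z":0,"turn":0},{"x":0,"y":-0.1,"z":0,"turn":0},{"x":0,"y":0,"z":0,"turn":0}]'|egrep 'pos|con'
python3 -m crank '[{"x":0,"y":-0.1,"z":0,"turn":0},{"x":0,"y":-0.1,"z":0,"turn":0},{"x":0,"y":0,"z":0,"turn":0}]'|egrep 'pos|con'
```

```text
tool_pos: [0.4964, 0.0049, 0.0547]
contact_force: [-1.3, 4.1, 5.9]
tool_pos: [0.4961, 0.0031, 0.0547]
contact_force: [-1.7, 4.2, 5.6]
tool_pos: [0.4958, 0.0012, 0.0547]
contact_force: [-1.0, 4.6, 6.4]
```

```bash
python3 -m crank '[{"x":0,"y":-0.1,"z":0,"turn":0},{"x":0,"y":-0.1,"z":0,"turn":0},{"x":0,"y":0,"z":0,"turn":0}]'|egrep 'pos|con'
python3 -m crank '[{"x":0,"y":-0.1,"z":0,"turn":0},{"x":0,"y":0,"z":0,"turn":0},{"x":0,"y":0,"z":0,"turn":0}]'|egrep 'pos|con'
python3 -c "
from h import *
plan((0,0,0))
F=[]"
```

```text
tool_pos: [0.4955, -0.0008, 0.0547]
contact_force: [-0.9, 4.4, 5.8]
tool_pos: [0.4954, -0.0017, 0.0547]
contact_force: [-1.3, 5.0, 6.9]
t 11.15 pos [ 0.4954 -0.0017  0.0547] tilt 0.2 z [ 0.002  0.002 -1.   ] yaw_y 81.6 turn 0.0 shift cm after turn [49.03 -7.12  5.37] j [-0.16 -0.08  2.06  0.    1.16 -1.58] F [-1.3  5.   6.9] g 0.108 61.8
```

Moved 50 mm with hardly any force rise, so I'll keep feeling forward.

```bash
python3 -m crank '[{"x":0,"y":-0.1,"z":0,"turn":0},{"x":0,"y":-0.1,"z":0,"turn":0},{"x":0,"y":0,"z":0,"turn":0}]'|egrep 'pos|con'
python3 -m crank '[{"x":0,"y":-0.1,"z":0,"turn":0},{"x":0,"y":-0.1,"z":0,"turn":0},{"x":0,"y":0,"z":0,"turn":0}]'|egrep 'pos|con'
python3 - <<'E'
from h import *
p,d,K,T=grab("top"); cv2.imwrite("pics/t2.png",p[150:250,180:360,::-1].repeat(4,0).repeat(4,1))
E
```

```text
tool_pos: [0.4951, -0.0033, 0.0547]
contact_force: [-0.9, 5.8, 5.8]
tool_pos: [0.4949, -0.0049, 0.0547]
contact_force: [-1.0, 7.9, 5.5]
```

View pics/t2.png

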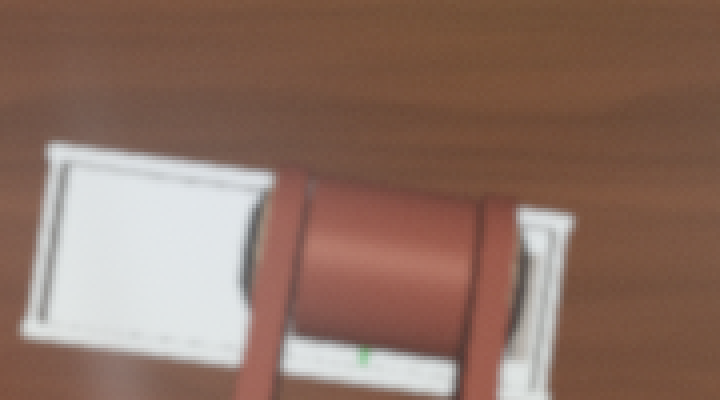

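The view is hidden by the arm, but the force has risen about 3.5 N above the sliding level, so the box is on the pad. One more mm, then release.

```bash
python3 -m crank '[{"x":0,"y":-0.1,"z":0,"turn":0},{"x":0,"y":0,"z":0,"turn":0},{"x":0,"y":0,"z":0,"turn":0}]'|egrep 'pos|con'
python3 -m crank '[{"x":0,"y":0,"z":0,"turn":0},{"x":0,"y":0,"z":0,"turn":0},{"x":0,"y":0,"z":0,"turn":0},{"x":0,"y":0,"z":0,"turn":0}]' 40
python3 -m crank '[{"x":0,"y":0,"z":-4,"turn":0},{"x":0,"y":0,"z":-5,"turn":0},{"x":0,"y":0,"z":-5,"turn":0},{"x":0,"y":0,"z":-5,"turn":0},{"x":0,"y":0,"z":-2,"turn":0}]'
python3 -m crank '[{"x":-5,"y":0,"z":-1,"turn":0},{"x":-5,"y":0,"z":-1,"turn":0},{"x":-5,"y":0,"z":-1,"turn":0},{"x":-5,"y":0,"z":0,"turn":0},{"x":-5,"y":0,"z":0,"turn":0}]'
python3 - <<'E'
from h import *
p,d,K,T=grab("top"); cv2.imwrite("pics/t3.png",p[150:250,180:360,::-1].repeat(4,0).repeat(4,1))
h=cv2.cvtColor(up(p),cv2.COLOR_RGB2HSV); H,S,V=[h[...,i].astype(int) for i in range(3)]; k=Kup(K)
print("blue",rect(roi(cv2.morphologyEx(((H>98)&(H<125)&(S>60)).astype(np.uint8),3,np.ones((25,25)))>0,(380,280,450,340)),.028,k,T))
print("tab",rect(roi((H>40)&(H<85)&(S>90),(355,275,420,350)),.076,k,T))
plan((.95,0,.2))
E
```

```text
tool_pos: [0.4948, -0.0057, 0.0547]
contact_force: [-0.0, 8.8, 5.9]
time: 12.5
tool_pos: [0.4935, -0.0078, 0.0531]
tool_rot: [-0.0, 0.073, 0.997, -0.0]
contact_force: [0.1, -0.4, 1.1]
gripper_width: 0.4
grasp_force: 0.0
time: 13.0
tool_pos: [0.4957, -0.0082, 0.2698]
tool_rot: [0.005, 0.073, 0.997, -0.001]
contact_force: [0.6, 0.0, 0.4]
gripper_width: 0.397
grasp_force: 0.0
time: 13.5
tool_pos: [0.7401, -0.0444, 0.2928]
tool_rot: [0.0, 0.073, 0.997, -0.0]
contact_force: [-0.1, 0.3, -0.5]
gripper_width: 0.399
grasp_force: 0.0Traceback (most recent call last):
  File "<stdin>", line 4, in <module>
  File "h.py", line 12, in rect
    cs,_=cv2.findContours(mask.astype(np.uint8),0,1); c=max(cs,key=cv2.contourArea).reshape(-1,2)
                                                        ~~~^^^^^^^^^^^^^^^^^^^^^^^^
ValueError: max() iterable argument is empty
```

View pics/t3.png

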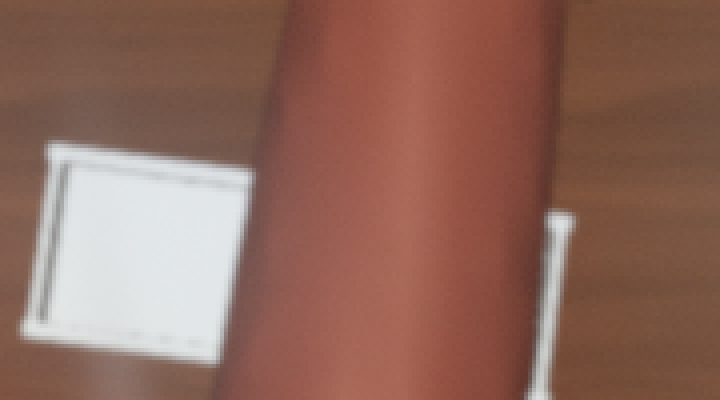

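The arm still hides the tray, so I'll check it later. The case needs a tool tilt of about 35°, and the rows can only turn about the tool's z. At the edge of reach the arm "approaches as far as it can", which may tilt the tool outward, so I'll test that above open table along the stand's azimuth.

```bash
python3 -m crank '[{"x":0,"y":0,"z":0,"turn":-0.1},{"x":0,"y":0,"z":0,"turn":-0.106},{"x":-5,"y":3,"z":0,"turn":0},{"x":-5,"y":4,"z":0,"turn":0},{"x":-5,"y":3,"z":0,"turn":0}]'|egrep 'pos|rot'
python3 -c "
from h import *
plan((.95,0.056,.29),93.4)"
python3 -m crank '[{"x":-3,"y":0,"z":0,"turn":0},{"x":-3,"y":0,"z":0,"turn":0},{"x":-3,"y":0,"z":0,"turn":0},{"x":-3,"y":0,"z":0,"turn":0},{"x":-3,"y":0,"z":0,"turn":0}]'|egrep 'pos|rot'
python3 -c "
from h import *
plan((.95,0.056,.29),93.4)"
```

```text
tool_pos: [0.8585, 0.047, 0.2924]
tool_rot: [-0.0, -0.029, 1.0, 0.0]
t 14.05 pos [0.8585 0.047  0.2924] tilt 0.0 z [-0.001  0.    -1.   ] yaw_y 93.4 turn -0.001 shift cm after turn [-9.19  0.35  0.24] j [-0.03  0.6   0.85  0.    1.7  -1.66] F [ 0.6 -0.7  0.5] g 0.401 0.0
tool_pos: [0.9893, 0.0536, 0.2852]
tool_rot: [0.004, -0.029, 1.0, 0.0]
t 14.55 pos [0.9893 0.0536 0.2852] tilt 0.5 z [ 0.009  0.001 -1.   ] yaw_y 93.4 turn -0.0 shift cm after turn [ 3.9   0.47 -0.51] j [-0.02  1.13  0.05  0.    1.95 -1.65] F [42.7  0.2 29.1] g 0.398 0.0
```

```bash
python3 -m crank '[{"x":1.5,"y":0,"z":0,"turn":0},{"x":0,"y":0,"z":0,"turn":0}]'
python3 -c "
from h import *
plan((.95,0.056,.29),93.4); print(manip.state()['joint_pos'])"
```

```text
time: 14.75
tool_pos: [0.9699, 0.0528, 0.2665]
tool_rot: [-0.01, -0.029, 1.0, 0.001]
contact_force: [1.1, 0.3, -1.3]
gripper_width: 0.399
grasp_force: 0.0
t 14.75 pos [0.9699 0.0528 0.2665] tilt 1.1 z [-0.02   0.001 -1.   ] yaw_y 93.4 turn -0.001 shift cm after turn [ 2.02  0.45 -2.31] j [-0.02  1.02  0.27  0.    1.88 -1.65] F [ 1.1  0.3 -1.3] g 0.399 0.0
[-2.23331554e-02  1.01517847e+00  2.65150969e-01  7.96479048e-04
  1.88094582e+00 -1.65174263e+00]
```

```bash
for i in 1 2; do :; done
python3 -m crank '[{"x":-0.5,"y":0,"z":0,"turn":0},{"x":-0.5,"y":0,"z":0,"turn":0},{"x":-0.5,"y":0,"z":0,"turn":0},{"x":-0.5,"y":0,"z":0,"turn":0},{"x":-0.5,"y":0,"z":0,"turn":0}]' >/dev/null
python3 -c "
from h import *
plan((.95,0.056,.29),93.4); print(manip.state()['joint_pos'])"
python3 -m crank '[{"x":-1,"y":0,"z":0,"turn":0},{"x":-1,"y":0,"z":0,"turn":0},{"x":-1,"y":0,"z":0,"turn":0},{"x":0,"y":0,"z":0,"turn":0}]' >/dev/null
python3 -c "
from h import *
plan((.95,0.056,.29),93.4); print(manip.state()['joint_pos'])"
```

```text
t 15.25 pos [0.9913 0.0539 0.2886] tilt 1.2 z [ 0.02   0.001 -1.   ] yaw_y 93.4 turn -0.0 shift cm after turn [ 4.1   0.46 -0.23] j [-0.02  1.12  0.05  0.    1.94 -1.65] F [-0.5 -0.3  0.1] g 0.406 0.0
[-2.08480446e-02  1.12268473e+00  5.49468428e-02  1.31272822e-03
  1.94389768e+00 -1.65018725e+00]
t 15.65 pos [0.9985 0.0546 0.2794] tilt 2.0 z [ 0.035  0.002 -0.999] yaw_y 93.4 turn -0.0 shift cm after turn [ 4.79  0.43 -1.23] j [-0.02  1.13  0.05  0.    1.92 -1.65] F [ 0.6  0.1 -0.5] g 0.401 0.0
[-0.02035199  1.13207265  0.05494822  0.00266244  1.91950404 -1.64940574]
```

Works: j3 clamps benignly at its stop and the outward tilt accumulates and is kept. Larger requests now.

```bash
python3 -m crank '[{"x":-5,"y":0,"z":0,"turn":0},{"x":-5,"y":0,"z":0,"turn":0},{"x":-5,"y":0,"z":0,"turn":0},{"x":-5,"y":0,"z":0,"turn":0}]' |grep force
python3 -c "
from h import *
plan((.95,0.056,.29),93.4)"
```

```text
contact_force: [-0.3, 0.3, -0.1]
grasp_force: 0.0
t 16.05 pos [1.0419 0.0578 0.2474] tilt 8.8 z [ 0.152  0.008 -0.988] yaw_y 93.4 turn -0.0 shift cm after turn [ 8.43  0.36 -5.62] j [-0.02  1.17  0.05  0.01  1.77 -1.65] F [-0.3  0.3 -0.1] g 0.4 0.0
```

```bash
python3 -m crank '[{"x":-5,"y":0,"z":0,"turn":0},{"x":-5,"y":0,"z":0,"turn":0},{"x":-5,"y":0,"z":0,"turn":0},{"x":-5,"y":0,"z":0,"turn":0},{"x":-5,"y":0,"z":0,"turn":0}]' |grep force
python3 -c "
from h import *
plan((.95,0.056,.29),93.4)"
python3 -m crank '[{"x":-5,"y":0,"z":0,"turn":0},{"x":-5,"y":0,"z":0,"turn":0},{"x":-5,"y":0,"z":0,"turn":0},{"x":-5,"y":0,"z":0,"turn":0},{"x":-5,"y":0,"z":0,"turn":0}]' |grep force
python3 -c "
from h import *
plan((.95,0.056,.29),93.4)"
```

```text
contact_force: [-0.5, 0.5, 0.0]
grasp_force: 0.0
t 16.55 pos [1.0863 0.0611 0.2452] tilt 17.5 z [ 0.3    0.017 -0.954] yaw_y 93.4 turn -0.0 shift cm after turn [11.66  0.29 -8.37] j [-0.02  1.18  0.05  0.02  1.6  -1.64] F [-0.5  0.5  0. ] g 0.4 0.0
contact_force: [-0.3, -0.5, 0.2]
grasp_force: 0.0
t 17.05 pos [1.1205 0.0637 0.2795] tilt 26.2 z [ 0.441  0.025 -0.897] yaw_y 93.4 turn -0.0 shift cm after turn [14.85  0.24 -8.48] j [-0.02  1.16  0.05  0.03  1.47 -1.64] F [-0.3 -0.5  0.2] g 0.401 0.0
```

```bash
python3 -m crank '[{"x":-5,"y":0,"z":0,"turn":0},{"x":-5,"y":0,"z":0,"turn":0},{"x":-5,"y":0,"z":0,"turn":0},{"x":-5,"y":0,"z":0,"turn":0},{"x":-4,"y":0,"z":0,"turn":0}]' |grep force
python3 - <<'E'
from h import *
plan((.95,0.056,.29),93.4)
p,d,K,T=grab("top"); C=cloud(d,K,T)
h=cv2.cvtColor(up(p),cv2.COLOR_RGB2HSV); H,S,V=[h[...,i].astype(int) for i in range(3)]; k=Kup(K)
# case label: fit line in world from depth
hs=cv2.cvtColor(p,cv2.COLOR_RGB2HSV); m=(hs[...,0]>40)&(hs[...,0]<85)&(hs[...,1]>80)&(C[...,1]<-.25)&(C[...,0]>.4)&(C[...,0]<.6)&(C[...,2]>.04)
Q=C[m]; print(len(Q)); a=np.polyfit(Q[:,0],Q[:,2],1); b=np.polyfit(Q[:,0],Q[:,1],1)
print("slope deg",np.degrees(np.arctan(a[0])),"yaw",np.degrees(np.arctan(b[0])),"z at .5286",np.polyval(a,.5286),"y",np.polyval(b,.5286),"x range",Q[:,0].min(),Q[:,0].max())
cv2.imwrite("pics/c4.png",cv2.resize(p[145:250,350:440,::-1],None,fx=5,fy=5,interpolation=cv2.INTER_CUBIC))
E
```

```text
contact_force: [0.6, -0.5, 0.0]
grasp_force: 0.0
t 17.55 pos [1.1419 0.0655 0.3389] tilt 34.2 z [ 0.562  0.032 -0.827] yaw_y 93.4 turn -0.001 shift cm after turn [18.63  0.2  -6.77] j [-0.02  1.12  0.06  0.04  1.37 -1.64] F [ 0.6 -0.5  0. ] g 0.398 0.0
152
slope deg 35.39236984612018 yaw 3.1722782030324237 z at .5286 0.10021431896754146 y -0.29615986390007454 x range 0.4788546807988648 0.5521173131992229
```

View pics/c4.png

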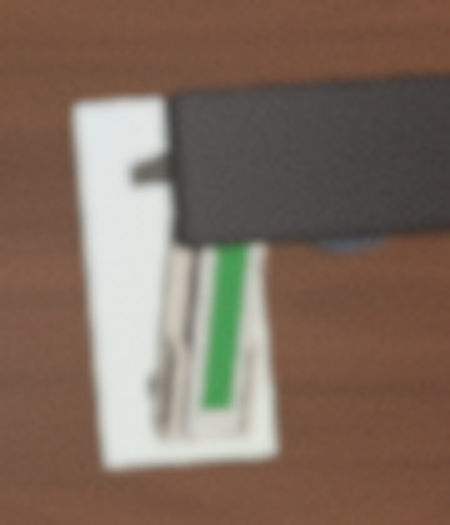

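The label (225,330) gives a slope of 35.4° and a yaw of 3.2°. The mid-top height of 0.100 matches what the stand geometry predicts, and the tool is now tilted 34.2° at that azimuth. Next, retreat over the table and around to the stand.

```bash
python3 -c "
from h import *
plan((.50,.03,.36),93.2); plan((.481,-.299,.30),93.2); plan((.481,-.299,.17),93.2)"
```

```text
t 17.6 pos [1.1419 0.0655 0.3411] tilt 34.4 z [ 0.564  0.032 -0.825] yaw_y 93.4 turn 0.003 shift cm after turn [ 51.98   0.07 -37.87] j [-0.02  1.12  0.05  0.04  1.37 -1.64] F [-0.4  0.5  0.9] g 0.398 0.0
t 17.6 pos [1.1419 0.0655 0.3411] tilt 34.4 z [ 0.564  0.032 -0.825] yaw_y 93.4 turn 0.003 shift cm after turn [ 58.47 -32.67 -35.03] j [-0.02  1.12  0.05  0.04  1.37 -1.64] F [-0.4  0.5  0.9] g 0.398 0.0
t 17.6 pos [1.1419 0.0655 0.3411] tilt 34.4 z [ 0.564  0.032 -0.825] yaw_y 93.4 turn 0.003 shift cm after turn [ 65.81 -32.66 -24.3 ] j [-0.02  1.12  0.05  0.04  1.37 -1.64] F [-0.4  0.5  0.9] g 0.398 0.0
```

```bash
python3 -m crank '[{"x":1,"y":0,"z":-0.7,"turn":0},{"x":2,"y":0,"z":-1.5,"turn":0},{"x":4,"y":0,"z":-2.9,"turn":0},{"x":4,"y":0,"z":-2.9,"turn":0},{"x":4,"y":0,"z":-2.9,"turn":0}]' 60|grep -v for
python3 -m crank '[{"x":4,"y":0,"z":-2.9,"turn":0},{"x":4,"y":0,"z":-2.9,"turn":0},{"x":4,"y":0,"z":-2.9,"turn":0},{"x":4,"y":0,"z":-2.9,"turn":0},{"x":4,"y":0,"z":-2.9,"turn":0}]' |grep -v for
python3 -m crank '[{"x":4,"y":0,"z":-2.9,"turn":0},{"x":4,"y":0,"z":-2.9,"turn":0},{"x":4,"y":0,"z":-2.9,"turn":0},{"x":2,"y":0,"z":-1.5,"turn":0},{"x":0,"y":0,"z":0,"turn":0}]' |grep -v for
python3 -c "
from h import *
plan((.481,-.299,.30),93.2)"
```

```text
time: 18.1
tool_pos: [0.9654, 0.0549, 0.3476]
tool_rot: [0.295, -0.028, 0.955, 0.008]
gripper_width: 0.602
time: 18.6
tool_pos: [0.7192, 0.0404, 0.356]
tool_rot: [0.296, -0.028, 0.955, 0.007]
gripper_width: 0.599
time: 19.1
tool_pos: [0.5462, 0.0302, 0.3636]
tool_rot: [0.297, -0.028, 0.954, 0.007]
gripper_width: 0.603
t 19.1 pos [0.5462 0.0302 0.3636] tilt 34.6 z [ 0.567  0.03  -0.823] yaw_y 93.3 turn 0.003 shift cm after turn [ 10.54 -32.49   0.55] j [-0.14 -0.59  2.    0.12  1.14 -1.78] F [ 0.9  0.1 -0. ] g 0.603 0.0
```

```bash
python3 -m crank '[{"x":3,"y":-3,"z":0,"turn":0},{"x":3,"y":-4,"z":0,"turn":0},{"x":3,"y":-4,"z":0,"turn":0},{"x":1.5,"y":-4.5,"z":0.5,"turn":0},{"x":0,"y":-4.5,"z":0,"turn":0}]' |grep -v for
python3 -m crank '[{"x":0,"y":-4.5,"z":0,"turn":0},{"x":0,"y":-4.5,"z":0,"turn":0},{"x":0,"y":-3.5,"z":0,"turn":0},{"x":0,"y":0,"z":0,"turn":0},{"x":0,"y":0,"z":0,"turn":0}]' |grep -v for
python3 -c "
from h import *
plan((.481,-.299,.17),93.2)"
```

```text
time: 19.6
tool_pos: [0.4741, -0.1767, 0.2963]
tool_rot: [0.294, -0.028, 0.955, 0.006]
gripper_width: 0.597
time: 20.1
tool_pos: [0.4827, -0.3006, 0.2969]
tool_rot: [0.293, -0.028, 0.956, 0.007]
gripper_width: 0.601
t 20.1 pos [ 0.4827 -0.3006  0.2969] tilt 34.1 z [ 0.56   0.03  -0.828] yaw_y 93.3 turn 0.002 shift cm after turn [ 7.25  0.2  10.42] j [-0.92 -0.4   1.98  0.51  1.24 -2.64] F [ 0.3  0.8 -0.1] g 0.601 0.0
```

```bash
python3 -m crank '[{"x":2,"y":0.2,"z":3,"turn":0},{"x":2.7,"y":0,"z":3.7,"turn":0},{"x":2.5,"y":0,"z":3.7,"turn":0},{"x":0,"y":0,"z":0,"turn":0},{"x":0,"y":0,"z":0,"turn":0}]' |grep -v for
python3 - <<'E'
from h import *
plan((.5366,-.2955,.0875),93.2)
p,d,K,T=grab("scene"); cv2.imwrite("pics/s5.png",cv2.resize(p[120:300,100:330,::-1],None,fx=3,fy=3,interpolation=cv2.INTER_CUBIC))
E
```

```text
time: 20.6
tool_pos: [0.4812, -0.2967, 0.17]
tool_rot: [0.293, -0.029, 0.956, 0.008]
gripper_width: 0.599
t 20.6 pos [ 0.4812 -0.2967  0.17  ] tilt 34.1 z [ 0.56   0.032 -0.828] yaw_y 93.4 turn 0.004 shift cm after turn [ 0.04 -0.2   9.94] j [-0.92 -0.3   2.12  0.57  1.04 -2.78] F [ 0.4 -0.2  0.6] g 0.599 0.0
```

View pics/s5.png

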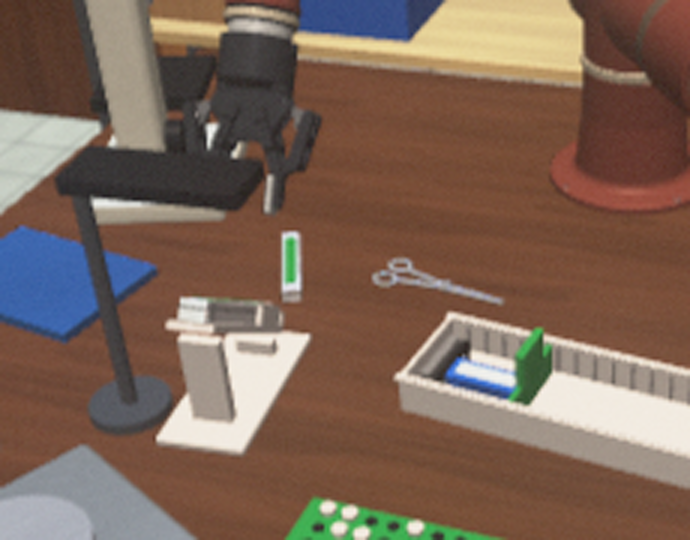

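The gripper is behind the lamp bar with a clear way to the case. The blue box (480,375) sits tight between the divider (530,365) and the pad. Descend and grip.

```bash
python3 -m crank '[{"x":0,"y":-0.2,"z":3,"turn":0},{"x":0,"y":0,"z":3,"turn":0},{"x":0,"y":0,"z":2,"turn":0},{"x":0,"y":0,"z":1,"turn":0},{"x":0,"y":0,"z":0.5,"turn":0}]'
python3 -m crank '[{"x":0,"y":0,"z":0.3,"turn":0},{"x":0,"y":0,"z":0,"turn":0}]'
python3 -c "
from h import *
plan((.5366,-.2955,.0875),93.2)"
```

```text
time: 21.15
tool_pos: [0.5353, -0.2973, 0.0925]
tool_rot: [0.294, -0.029, 0.955, 0.007]
contact_force: [-0.1, 0.6, 0.2]
gripper_width: 0.6
grasp_force: 0.0
time: 21.35
tool_pos: [0.5359, -0.297, 0.0891]
tool_rot: [0.293, -0.029, 0.956, 0.007]
contact_force: [-0.3, 0.1, -0.2]
gripper_width: 0.6
grasp_force: 0.0
t 21.35 pos [ 0.5359 -0.297   0.0891] tilt 34.1 z [ 0.56   0.03  -0.828] yaw_y 93.4 turn 0.003 shift cm after turn [0.02 0.15 0.17] j [-0.83 -0.08  2.08  0.62  0.84 -2.82] F [-0.3  0.1 -0.2] g 0.6 0.0
```

```bash
python3 -m crank '[{"x":0,"y":0,"z":0,"turn":0},{"x":0,"y":0,"z":0,"turn":0},{"x":0,"y":0,"z":0,"turn":0},{"x":0,"y":0,"z":0,"turn":0},{"x":0,"y":0,"z":0,"turn":0}]' 0
python3 -m crank '[{"x":0,"y":0,"z":-1,"turn":0},{"x":0,"y":0,"z":-1.5,"turn":0},{"x":0,"y":0,"z":-1.5,"turn":0},{"x":0,"y":0,"z":-0.7,"turn":0},{"x":0,"y":0,"z":0,"turn":0}]' 
python3 -m crank '[{"x":1.7,"y":0,"z":-1.1,"turn":0},{"x":2.5,"y":0,"z":-1.7,"turn":0},{"x":2.5,"y":0,"z":-1.7,"turn":0},{"x":2,"y":0,"z":-1.3,"turn":0},{"x":0,"y":0,"z":0,"turn":0}]' 
python3 -c "
from h import *
plan((.40,-.15,.30),93.2)"
```

```text
time: 21.85
tool_pos: [0.5354, -0.297, 0.0889]
tool_rot: [0.293, -0.029, 0.956, 0.007]
contact_force: [-6.5, 1.0, 5.8]
gripper_width: 0.311
grasp_force: 60.1
time: 22.35
tool_pos: [0.5087, -0.2982, 0.1274]
tool_rot: [0.293, -0.028, 0.956, 0.007]
contact_force: [0.3, -0.3, -1.8]
gripper_width: 0.307
grasp_force: 59.8
time: 22.85
tool_pos: [0.4026, -0.3037, 0.1243]
tool_rot: [0.292, -0.027, 0.956, 0.008]
contact_force: [0.4, 0.1, -1.7]
gripper_width: 0.308
grasp_force: 59.8
t 22.85 pos [ 0.4026 -0.3037  0.1243] tilt 33.9 z [ 0.557  0.031 -0.83 ] yaw_y 93.2 turn 0.0 shift cm after turn [-10.3   15.36 -14.24] j [-1.09 -0.39  2.27  0.61  1.08 -2.96] F [ 0.4  0.1 -1.7] g 0.308 59.8
```

The case is held and clear of the lamp. Next I undo the tilt at the inner reach limit, in front of the robot, before placing.

```bash
python3 -m crank '[{"x":-1,"y":1,"z":-2,"turn":0},{"x":-2,"y":3,"z":-3,"turn":0},{"x":-2,"y":4,"z":-3,"turn":0},{"x":-2,"y":4,"z":-3,"turn":0},{"x":-2,"y":4,"z":-3,"turn":0}]' |egrep 'pos|grasp'
python3 -m crank '[{"x":-1,"y":4,"z":-1,"turn":0},{"x":0,"y":4,"z":0,"turn":0},{"x":0,"y":4,"z":0,"turn":0},{"x":0,"y":3,"z":0,"turn":0},{"x":0,"y":0,"z":0,"turn":0}]' |egrep 'pos|grasp'
python3 -c "
from h import *
plan((.35,0.02,.32),93.2)"
```

```text
tool_pos: [0.3917, -0.1512, 0.2851]
grasp_force: 59.9
tool_pos: [0.4142, -0.0048, 0.3012]
grasp_force: 60.1
t 23.85 pos [ 0.4142 -0.0048  0.3012] tilt 33.0 z [ 0.543  0.044 -0.839] yaw_y 94.2 turn 0.017 shift cm after turn [ 4.25  2.88 -4.95] j [-0.35 -1.01  2.31  0.24  1.32 -1.99] F [-0.3 -0.1 -1.6] g 0.306 60.1
```

```bash
python3 -m crank '[{"x":0,"y":3,"z":0,"turn":0},{"x":0,"y":4,"z":0,"turn":0},{"x":0,"y":4,"z":0,"turn":0},{"x":0,"y":2,"z":0,"turn":0}]' |egrep 'pos|grasp'
python3 -c "
from h import *
plan((.35,0.1,.32),93.2)"
python3 -m crank '[{"x":3,"y":0,"z":-2,"turn":0},{"x":3,"y":0,"z":-2,"turn":0},{"x":3,"y":0,"z":-2,"turn":0},{"x":3,"y":0,"z":-2,"turn":0}]' |egrep 'pos|grasp'
python3 -c "
from h import *
plan((.35,0.1,.32),93.2)"
```

```text
tool_pos: [0.4074, 0.1225, 0.3013]
grasp_force: 60.3
t 24.25 pos [0.4074 0.1225 0.3013] tilt 32.9 z [ 0.541  0.039 -0.84 ] yaw_y 93.7 turn 0.01 shift cm after turn [ 3.9  -1.9  -4.77] j [ 0.14 -0.95  2.28 -0.04  1.23 -1.49] F [ 0.9  0.5 -1.6] g 0.309 60.3
tool_pos: [0.3416, 0.1615, 0.3181]
grasp_force: 60.3
t 24.65 pos [0.3416 0.1615 0.3181] tilt 29.6 z [ 0.495 -0.    -0.869] yaw_y 92.5 turn -0.013 shift cm after turn [-0.43 -6.19  0.25] j [ 0.38 -1.01  2.27 -0.19  1.4  -1.25] F [-0.1  0.9 -2.2] g 0.311 60.3
```

```bash
python3 -m crank '[{"x":0,"y":-3,"z":0,"turn":0},{"x":0,"y":-3,"z":0,"turn":0},{"x":4,"y":-1,"z":-2,"turn":0},{"x":4,"y":-1,"z":-2,"turn":0}]' |egrep 'pos|grasp'
python3 -c "
from h import *
plan((.35,0.1,.32),93.2)"
python3 -m crank '[{"x":4,"y":-1,"z":-2,"turn":0},{"x":4,"y":-1,"z":-2,"turn":0},{"x":4,"y":-1,"z":-2,"turn":0}]' |egrep 'pos|grasp'
python3 -c "
from h import *
plan((.35,0.1,.32),93.2)"
```

```text
tool_pos: [0.3394, 0.1255, 0.3344]
grasp_force: 60.4
t 25.05 pos [0.3394 0.1255 0.3344] tilt 26.2 z [ 0.44  -0.039 -0.897] yaw_y 91.3 turn -0.033 shift cm after turn [-0.12 -2.5   1.86] j [ 0.27 -1.01  2.23 -0.16  1.49 -1.36] F [ 0.1  0.1 -2.6] g 0.308 60.4
tool_pos: [0.2779, 0.1586, 0.3623]
grasp_force: 60.4
t 25.35 pos [0.2779 0.1586 0.3623] tilt 23.5 z [ 0.39  -0.085 -0.917] yaw_y 90.5 turn -0.048 shift cm after turn [-4.47 -5.71  7.19] j [ 0.52 -1.01  2.17 -0.27  1.66 -1.15] F [ 0.4  1.5 -2.7] g 0.304 60.4
```

```bash
python3 -m crank '[{"x":-2,"y":-4,"z":1,"turn":0},{"x":-2,"y":-4,"z":1,"turn":0},{"x":0,"y":-4,"z":0,"turn":0},{"x":0,"y":-4,"z":0,"turn":0}]' |egrep 'pos|grasp'
python3 -c "
from h import *
plan((.33,0.0,.32),93.2)"
python3 -m crank '[{"x":4,"y":-2,"z":-1,"turn":0},{"x":4,"y":-2,"z":-1,"turn":0},{"x":4,"y":-2,"z":-1,"turn":0}]' |egrep 'pos|grasp'
python3 -c "
from h import *
plan((.33,0.0,.32),93.2)"
```

```text
tool_pos: [0.3456, 0.0106, 0.3813]
grasp_force: 60.4
t 25.75 pos [0.3456 0.0106 0.3813] tilt 22.7 z [ 0.376 -0.087 -0.923] yaw_y 90.7 turn -0.044 shift cm after turn [ 3.8  -0.26  5.16] j [-0.17 -1.01  2.14 -0.02  1.62 -1.77] F [ 0.9 -0.6 -1.3] g 0.311 60.4
tool_pos: [0.318, -0.0534, 0.4032]
grasp_force: 60.4
t 26.05 pos [ 0.318  -0.0534  0.4032] tilt 18.5 z [ 0.306 -0.088 -0.948] yaw_y 90.6 turn -0.046 shift cm after turn [0.9  6.15 7.79] j [-0.45 -1.01  2.09  0.05  1.74 -2.02] F [ 0.2 -0.1 -1.9] g 0.31 60.4
```

```bash
python3 -m crank '[{"x":2,"y":3,"z":0,"turn":0},{"x":4,"y":1,"z":-1,"turn":0},{"x":4,"y":0.5,"z":-1,"turn":0},{"x":4,"y":0,"z":-1,"turn":0},{"x":4,"y":0,"z":-1,"turn":0}]' |egrep 'pos|grasp'
python3 -c "
from h import *
plan((.33,0.0,.32),93.2)"
```

```text
tool_pos: [0.2716, 0.0015, 0.4418]
grasp_force: 60.5
t 26.55 pos [0.2716 0.0015 0.4418] tilt 12.9 z [ 0.201 -0.096 -0.975] yaw_y 90.5 turn -0.048 shift cm after turn [-3.33  0.86 13.07] j [-0.22 -1.01  2.01 -0.05  1.92 -1.83] F [-0.2  0.5 -1.8] g 0.306 60.5
```

```bash
python3 -m crank '[{"x":0,"y":-4,"z":0,"turn":0},{"x":0,"y":-4,"z":0,"turn":0},{"x":4,"y":-1,"z":-1,"turn":0},{"x":4,"y":0,"z":-1,"turn":0},{"x":4,"y":0,"z":-1,"turn":0}]' |egrep 'pos|grasp'
python3 -c "
from h import *
plan((.33,0.0,.32),93.2)"
python3 -m crank '[{"x":4,"y":1,"z":0,"turn":0},{"x":4,"y":1,"z":0,"turn":0}]' |egrep 'pos|grasp'
python3 -c "
from h import *
plan((.33,0.0,.32),93.2)"
```

```text
tool_pos: [0.2108, -0.1156, 0.4915]
grasp_force: 60.5
t 27.05 pos [ 0.2108 -0.1156  0.4915] tilt 9.9 z [ 0.155 -0.073 -0.985] yaw_y 90.7 turn -0.043 shift cm after turn [-9.96 12.27 17.89] j [-0.91 -1.01  1.91  0.09  2.08 -2.45] F [ 0.1 -1.2 -1.2] g 0.309 60.5
tool_pos: [0.1751, -0.1295, 0.5088]
grasp_force: 60.5
t 27.25 pos [ 0.1751 -0.1295  0.5088] tilt 7.6 z [ 0.122 -0.05  -0.991] yaw_y 90.9 turn -0.04 shift cm after turn [-13.92  13.13  19.95] j [-1.1  -1.01  1.88  0.1   2.17 -2.63] F [-0.1 -0.4 -2.3] g 0.308 60.5
```

```bash
python3 -m crank '[{"x":-4,"y":1,"z":2,"turn":0},{"x":-4,"y":2,"z":3,"turn":0},{"x":-4,"y":2,"z":4,"turn":0},{"x":-3,"y":2,"z":4,"turn":0},{"x":-1,"y":0,"z":4,"turn":0}]' |egrep 'pos|grasp'
python3 -c "
from h import *
plan((.33,-.04,.32),93.2)"
```

```text
tool_pos: [0.3306, -0.0733, 0.3701]
grasp_force: 60.6
t 27.75 pos [ 0.3306 -0.0733  0.3701] tilt 7.5 z [ 0.122 -0.048 -0.991] yaw_y 91.2 turn -0.035 shift cm after turn [0.45 3.6  4.8 ] j [-0.45 -0.82  2.04  0.01  1.79 -2.04] F [ 0.6 -0.3 -1.1] g 0.309 60.6
```

```bash
python3 -m crank '[{"x":3,"y":1,"z":3,"turn":0},{"x":4,"y":0,"z":0,"turn":0},{"x":4,"y":0,"z":0,"turn":0},{"x":4,"y":0,"z":0,"turn":0}]' |egrep 'pos|grasp'
python3 -c "
from h import *
plan((.33,-.04,.32),93.2)"
```

```text
tool_pos: [0.2526, -0.0915, 0.3416]
grasp_force: 60.7
t 28.15 pos [ 0.2526 -0.0915  0.3416] tilt 4.3 z [ 0.067 -0.032 -0.997] yaw_y 91.0 turn -0.038 shift cm after turn [-7.87  4.78  2.51] j [-0.64 -1.01  2.17  0.02  1.91 -2.23] F [ 0.6  1.4 -1.7] g 0.311 60.7
```

```bash
python3 -m crank '[{"x":4,"y":2,"z":0,"turn":0},{"x":4,"y":2,"z":0,"turn":0},{"x":3,"y":2,"z":0,"turn":0}]' |egrep 'pos|grasp'
python3 -c "
from h import *
plan((.33,-.04,.32),93.2)"
```

```text
tool_pos: [0.2352, -0.0606, 0.3628]
grasp_force: 60.7
t 28.45 pos [ 0.2352 -0.0606  0.3628] tilt 0.8 z [-0.001 -0.013 -1.   ] yaw_y 90.9 turn -0.04 shift cm after turn [-9.58  1.58  4.25] j [-0.55 -1.01  2.13 -0.01  2.01 -2.14] F [ 0.7 -0.3 -2.4] g 0.31 60.7
```

Tilt is down to 0.8°, with the case held level. Move over the long bay and turn it along the tray.

```bash
python3 -m crank '[{"x":-3,"y":2,"z":0,"turn":0},{"x":-4,"y":2.5,"z":1,"turn":0},{"x":-4,"y":2.5,"z":1,"turn":0},{"x":-4,"y":2.5,"z":1,"turn":0},{"x":-4,"y":2.5,"z":1,"turn":0}]' |egrep 'pos|grasp'
python3 -m crank '[{"x":-4,"y":2.5,"z":1,"turn":0},{"x":-3,"y":1.5,"z":1,"turn":0},{"x":0,"y":0,"z":0,"turn":0.1},{"x":0,"y":0,"z":0,"turn":0.13},{"x":0,"y":0,"z":0,"turn":0.15}]' |egrep 'pos|grasp'
python3 -m crank '[{"x":0,"y":0,"z":0,"turn":0.15},{"x":0,"y":0,"z":0,"turn":0.15},{"x":0,"y":0,"z":0,"turn":0.15},{"x":0,"y":0,"z":0,"turn":0.15},{"x":0,"y":0,"z":0,"turn":0.15}]' |egrep 'pos|grasp'
python3 -m crank '[{"x":0,"y":0,"z":0,"turn":0.15},{"x":0,"y":0,"z":0,"turn":0.15},{"x":0,"y":0,"z":0,"turn":0.15},{"x":0,"y":0,"z":0,"turn":0.13},{"x":0,"y":0,"z":0,"turn":0}]' |egrep 'pos|grasp'
python3 - <<'E'
from h import *
plan((.507,.0997,.12),-8.3)
p,d,K,T=grab("scene"); cv2.imwrite("pics/s6.png",cv2.resize(p[130:300,180:400,::-1],None,fx=3,fy=3,interpolation=cv2.INTER_CUBIC))
E
```

```text
tool_pos: [0.4249, 0.0641, 0.3201]
grasp_force: 60.7
tool_pos: [0.493, 0.1035, 0.2992]
grasp_force: 60.7
tool_pos: [0.4928, 0.1032, 0.2997]
grasp_force: 60.7
tool_pos: [0.4927, 0.1032, 0.2997]
grasp_force: 60.7
t 30.45 pos [0.4927 0.1032 0.2997] tilt 0.8 z [-0.001 -0.013 -1.   ] yaw_y -7.0 turn 0.023 shift cm after turn [ 0.1   1.44 17.98] j [ 0.07 -0.27  1.8  -0.01  1.62  0.19] F [ 0.7 -0.3 -2.8] g 0.307 60.7
```

View pics/s6.png

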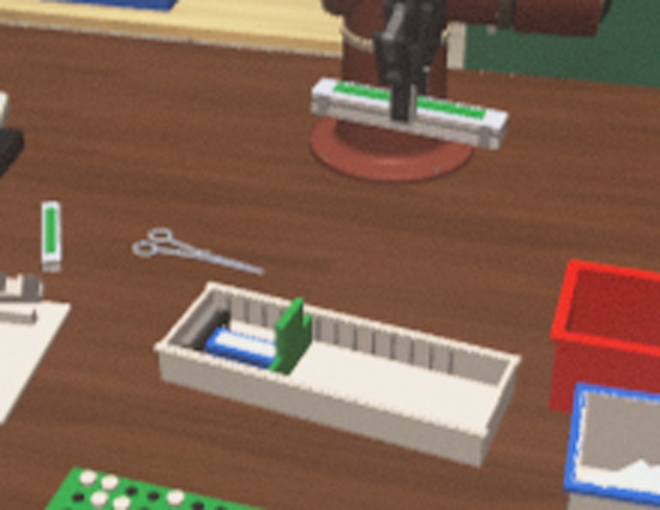

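The case is level, lid up and about centred in the fingers (405,100). The bay is empty, and the divider (292,335) holds the blue box. Lower it.

```bash
python3 -m crank '[{"x":0,"y":1,"z":3,"turn":0.023},{"x":0,"y":0.4,"z":4,"turn":0},{"x":0,"y":0,"z":4,"turn":0},{"x":0,"y":0,"z":4,"turn":0},{"x":0,"y":0,"z":4,"turn":0}]' |egrep 'pos|grasp'
python3 -m crank '[{"x":0,"y":0,"z":3,"turn":0},{"x":0,"y":0,"z":2,"turn":0},{"x":0,"y":0,"z":0,"turn":0},{"x":0,"y":0,"z":0,"turn":0}]' |egrep 'pos|force'
python3 -c "
from h import *
plan((.507,.0997,.015),-8.3)"
```

```text
tool_pos: [0.5064, 0.099, 0.1089]
grasp_force: 60.8
tool_pos: [0.5065, 0.0985, 0.0608]
contact_force: [0.6, -0.0, -1.7]
grasp_force: 60.6
t 31.4 pos [0.5065 0.0985 0.0608] tilt 0.8 z [-0.    -0.014 -1.   ] yaw_y -8.2 turn 0.002 shift cm after turn [0.19 0.02 4.57] j [ 0.06 -0.03  2.   -0.02  1.18  0.2 ] F [ 0.6 -0.  -1.7] g 0.309 60.6
```

```bash
python3 -m crank '[{"x":0,"y":0,"z":1,"turn":0},{"x":0,"y":0,"z":1,"turn":0},{"x":0,"y":0,"z":1,"turn":0},{"x":0,"y":0,"z":1,"turn":0},{"x":0,"y":0,"z":0,"turn":0}]' |egrep 'pos|force'
python3 -m crank '[{"x":0,"y":0,"z":0.2,"turn":0},{"x":0,"y":0,"z":0.2,"turn":0},{"x":0,"y":0,"z":0,"turn":0}]' |egrep 'pos|force'
python3 -m crank '[{"x":0,"y":0,"z":0.2,"turn":0},{"x":0,"y":0,"z":0.1,"turn":0},{"x":0,"y":0,"z":0,"turn":0}]' |egrep 'pos|force'
```

```text
tool_pos: [0.5046, 0.098, 0.0185]
contact_force: [-0.6, 1.1, -2.2]
grasp_force: 60.7
tool_pos: [0.5064, 0.098, 0.0167]
contact_force: [0.3, -0.6, -2.4]
grasp_force: 60.7
tool_pos: [0.5069, 0.0978, 0.0145]
contact_force: [-1.3, -1.6, 2.8]
grasp_force: 61.4
```

```bash
python3 -m crank '[{"x":0,"y":0,"z":0.1,"turn":0},{"x":0,"y":0,"z":0,"turn":0}]' |egrep 'pos|force'
python3 -m crank '[{"x":0,"y":0,"z":0,"turn":0},{"x":0,"y":0,"z":0,"turn":0},{"x":0,"y":0,"z":0,"turn":0},{"x":0,"y":0,"z":0,"turn":0}]' 52 |egrep 'pos|force|wid'
python3 -m crank '[{"x":0,"y":0,"z":-2,"turn":0},{"x":0,"y":0,"z":-4,"turn":0},{"x":0,"y":0,"z":-5,"turn":0},{"x":0,"y":0,"z":-5,"turn":0},{"x":0,"y":0,"z":-5,"turn":0}]' |egrep 'pos|force'
python3 -m crank '[{"x":4,"y":-2,"z":0,"turn":0},{"x":4,"y":-3,"z":0,"turn":0},{"x":4,"y":-3,"z":0,"turn":0},{"x":4,"y":-3,"z":0,"turn":0},{"x":4,"y":0,"z":0,"turn":0}]' |egrep 'pos|force'
python3 - <<'E'
from h import *
p,d,K,T=grab("top"); C=cloud(d,K,T); cv2.imwrite("pics/t7.png",cv2.resize(p[150:290,100:360,::-1],None,fx=3,fy=3,interpolation=cv2.INTER_CUBIC))
h=cv2.cvtColor(up(p),cv2.COLOR_RGB2HSV); H,S,V=[h[...,i].astype(int) for i in range(3)]; k=Kup(K)
print("blue",rect(roi(cv2.morphologyEx(((H>98)&(H<125)&(S>60)).astype(np.uint8),3,np.ones((25,25)))>0,(375,280,440,345)),.028,k,T))
print("tab",rect(roi((H>40)&(H<85)&(S>90),(370,270,400,350)),.076,k,T))
print("label",rect(roi((H>40)&(H<85)&(S>70),(270,265,368,335)),.026,k,T))
m=(cv2.cvtColor(p,cv2.COLOR_RGB2HSV)[...,1]>80)&(C[...,1]>.02)&(C[...,1]<.2)&(abs(C[...,0]-.507)<.04)&(C[...,2]<.06)
Q=C[m]; A=np.c_[Q,np.ones(len(Q))][:,[0,1,3]]; print(len(Q),np.linalg.lstsq(A,Q[:,2],rcond=None)[0].round(3),Q[:,2].mean())
E
```

```text
tool_pos: [0.507, 0.0977, 0.0137]
contact_force: [-3.5, -2.7, 7.3]
grasp_force: 61.8
tool_pos: [0.5061, 0.098, 0.0124]
contact_force: [-0.8, -0.6, -0.7]
gripper_width: 0.516
grasp_force: 0.0
tool_pos: [0.5057, 0.101, 0.2243]
contact_force: [0.6, -0.2, -0.4]
grasp_force: 0.0
tool_pos: [0.4232, 0.3165, 0.2194]
contact_force: [0.2, -1.0, 0.5]
grasp_force: 0.0
blue (array([492.6, -49.3]), array([29.9, 79.8]), 81.2)
tab (array([492.3,  -3.9]), array([ 5.5, 45. ]), 171.7)
label (array([507.7,  98.8]), array([ 12.9, 127.6]), 81.9)
208 [-0.036  0.011  0.045] 0.027986081103431645
```

View pics/t7.png

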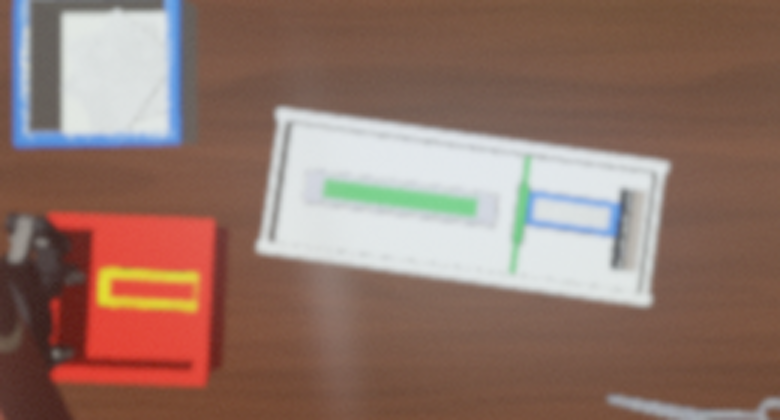

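The case (400,198) lies flat in the bay, along the tray at 81.9°. The blue box (572,213) is square and squeezed between the divider (520,210) and the pad. The yellow box (148,288) is in the red tub and the gripper is clear. Handing in.

```bash
python3 -c "
from plant import manip
print(manip.job_done())"
```

```text
the job is handed in; nothing more can be done
None
```

I finished all three steps and handed the job in at about 33 s of the 72 s. The last picture shows the yellow box in the red tub, the blue box square between divider and pad, and the long case flat, lid up, in the long bay. The final squeeze was not measured after release; the last reading while pushing was about 4 N above the sliding force. The hand-in gave no verdict.

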